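# Hang the loaded pan on the latched hook of the kitchen scale

### The arm

A 6-joint arm with a two-finger parallel gripper is mounted at the origin on a cart in front of the work surface, level with it; the furniture and walls round the work are solid. World frame = base frame: x ahead of the robot, y to its left, z up, the work surface at z = 0. Lengths are in m, angles in rad, forces in N, time in s.
With the tool pointing down it reaches from about 0.275 to 0.85 m from the base axis. Payload 5.2 kg.
Tool frame: the origin (TCP) lies at the very end of the fingers, on their centre line; the grasp point (between the pads) lies 19 mm behind it; z points along the fingers, y is the line along which they close (so a half turn about z gives the same grasp; the last joint's range is limited). The gripper opens to 85 mm and grips with 20 to 120 N. Pads are 22 mm wide; open, the fingers measure 114 mm over their backs; the gripper's body (76 mm by 85 mm) begins 54 mm behind the grasp point. The pads swing forward as they close: fully open they stand 13 mm farther back than shut.
Start: joints at [-0.203, 0.259, 1.535, -0, 1.348, -0.203], TCP at [0.55, 0, 0.231] pointing down, gripper open.
Joint ranges: [-3.14, 3.14], [-0.91, 2.08], [0.19, 2.58], [-1.22, 4.36], [0.22, 2.71], [-3.12, 3.12]. Speed limits (rad/s): [2.57, 2.57, 3.14, 3.14, 3.14, 3.14].

### API

Orientations are given as a unit quaternion [x, y, z, w].
In Python, from bench import arm, eyes gives the robot as it stands. The module is installed in compiled form; this text tells all that it offers.
- The arm moves only by the tool apply_moves, never from a script. Its argument "series" is a list of rows, each a list of 3 entries, a list of its own where there are three numbers: the turn, a rotation vector about the world's x, y, z in units of 8 degrees (1.0 is 8 degrees), then the shift along the world's x, y, z in units of 50 mm (1.0 is 50 mm), then the closure, from 0 (fully open) to 1 (shut). A call has 1 to 20 rows; each row is the pose to reach, as a shift and turn from the pose commanded when the call began; what a row does not reach only later rows make up. A row lasts 1/10 s, in which the tool goes at most 50 mm and 8.59 degrees, less where a joint would pass 70% of its speed; a pose out of reach is approached as far as the arm can. A call with a gripper value outside its range is refused whole. The fingers move at their own pace and stop on an object; "newtons" is the grip in N (left out, the last holds). Time passes only in rows, so rows that repeat a pose let the fingers close. It gives the time, the measured TCP pose, the force, the opening and the grip force at its end, in the units of the state.
- arm.get_obs(): the state, without advancing time (a new reading comes with each control period).
- eyes.capture(name): name is "scene" or "side" or "wrist"; returns the picture (384x512x3 uint8, red, green, blue); there is no depth.
- eyes.get_calibration(name): a dict with "fx", "fy", "cx", "cy" (pixels), "R" (3x3) and "t" (3): a world point X has camera coordinates R X + t. Camera axes: x right, y down, z forward; pixel columns grow to the right and rows downward; lengths in m; the calibration is good to about 2 mm. A picture is of the moment at which its call begins: read the wrist's pose just before it. get_calibration takes no time and is no camera call; for the wrist camera it gives the pose at the moment of the call.
- arm.job_done(): hands the job in; it is judged then, once.
The state is a dict: "clock": time; "joint_positions": joint angles; "joint_vel": joint speeds; "joint_torque": joint torques, N m; "tcp_pos": TCP position; "orientation": TCP orientation; "ft_force": force on the tool from outside, world axes, zero at the start; "ft_torque": the same for the moment, N m; "opening": opening from 0.0 (shut) to 1.0 (fully open); "finger_force": force on a finger pad.
Only numpy, scipy, OpenCV 4.12 (cv2) and the standard library are available. Lean on these libraries where they do the work, as an engineer would, in place of code of your own. Each camera call takes 0.05 s, during which the arm holds its last target. There are 200 camera calls.

### The job

Get the garlic ready to be weighed: put the garlic bulb in the scale's pan and hang the pan by the top of its bail in the scale's lower hook, pressed in past the spring latch until it lies home in the bottom of the hook and the latch has snapped shut above it. Leave the loaded pan hanging free and still, and at no time draw the scale down past the last mark of its dial.

Things in the scene. Friction and masses are not known exactly. Their poses are not given: they have to be found in the camera images.
- pan: Round shallow metal pan, loose on the worktop, 0.22 to 0.34 kg. Origin: centre of its underside, z up. Dish 190 mm across the rim, flat floor 148 mm, rim 45 mm high, 4 mm thick. Two upright wooden grips on the rim at x = -99 and +99 mm; a rigid wire bail stands over it in its y-z plane. The same after a half turn. Hung up and loaded, its underside is about 70 mm above the worktop.
- grip_a (a point): Middle of the free part of one wooden grip, (-99, 0, 62) mm in the pan's frame. The grip is 12 mm thick along the pan's x, 44 mm wide along y, from 27 to 77 mm above the underside, so 32 mm stand free above the rim. Pinch it from above across the 12 mm; there is room for a finger on both sides.
- grip_b (a point): The like point of the opposite grip, (+99, 0, 62) mm in the pan's frame.
- bail_top (a point): Peak of the bail, on the wire's centre line, (0, 0, 143) mm in the pan's frame. The bail is 6 mm wire: legs rise from the rim at y = +-97 mm and lean inward above 75 mm height to this blunt peak; its middle 50 mm, nearly level along the pan's y, is the part that hangs in the hook.
- garlic: Whitish garlic bulb, about 56 mm across and 56 mm high, 34 g, on the chopping board (fixed, its top 22 mm above the worktop). A lemon lies on the board to its left or right as seen from the robot, 85 mm or more between centres; the two may change places. Origin at its underside.
- stand: Fixed stand of the scale. Origin at worktop height below the hook; x points from the hook back to the post. Dark steel base 290 x 170 mm, top 13 mm high, from x = -90 to +200 mm; post of 18 mm at x = 165 mm, 432 mm high, with a level arm forward to the scale.
- scale: Round metal dial housing, 87 mm across, 37 mm deep, hung from the stand's arm so that it swings freely. Origin: its pivot, 420 mm above the worktop; axes as the stand's when at rest. Its dial faces the robot, 17 mm before the pivot's axis; its centre is 58 mm, its bottom 102 mm below the pivot. The hook hangs out of it below.
- hook_seat (a point): Where the centre of the bail's wire lies when home in the bottom of the scale's lower hook; 225 mm above the worktop when empty, moves with the hook. Axes: x back to the post, z up. Hook: 6 mm polished wire in its x-z plane, bow 26 mm wide inside, shank at x = +16 mm, bending back to x = 0 at z = 64 mm; tip on the front side.
- hook_tip (a point): End of the hook's upturned, outward-bent tip, on the side away from the post (dial side): x = -22, z = 34 mm from the seat.
- hook_mouth (a point): Middle of the hook's mouth, x = -11, z = 48 mm from the seat. Bring the bail's peak here from the front, above the tip, level, the bail's middle along the hook's y (within 0.3 rad); then go straight down. Any x from -16 to -7 mm will do.
- latch_end (a point): Free end of the spring latch, a flat 10 mm wide steel tongue that closes the mouth: hinged on the shank at x = 13, z = 41 mm from the seat, sloping down to the inner side of the tip at x = -12, z = 20 mm. A bar coming down meets it about 27 mm above the seat, must be pressed about 17 mm down relative to the hook, slips past this end along the tip and drops to the seat.
- scale_hook (a joint): How far the hook is drawn out of the scale, m; the dial's pointer shows it. About 0 empty, 0.22 N per mm, 0.011 to 0.017 with the loaded pan. The hook yields down under the bar as it is pressed in (to about 0.035) and springs up by 15 mm or more when the bar has slipped past the latch. Last mark of the dial (1 kg) at 0.0445, stop at 0.050.
- latch (a joint): Angle of the latch tongue, rad: 0 shut against the tip, about 0.6 while the bar passes, 0.95 fully open; a spring shuts it. The loaded pan's weight does not open it: it takes a total load on the hook of about 7.7 N (7 to 9).
Mind the look-alikes: they are no part of the job. What is shaped like the garlic but blue is not meant.

How it is judged:
By the outcome, as a careful person would: the job done as asked, in the order asked, and still so for the second after the job is handed in, with the robot touching nothing.
It also fails if it takes over 64 s, if anything falls off the work surface, if the arm or the gripper's body presses on something with over 40 N, if the wrist force passes 120 N, or if a joint passes its speed limit or range.

## Working session

There is one attempt and no reset: what is moved stays moved. The work goes in short steps, Python scripts to look and compute and a tool call to move; the robot and the scene stay as the last step left them, time stands still between calls to the robot, and variables do not carry over. Pictures are saved under pics/ and viewed, at most 10 in all, crops included, and the job is handed in when it is done.

Besides the shell and the picture viewer there is one more tool, called after "Emit:" by a JSON object that holds its "api" and its "payload", one argument or row to a line. apply_moves: Moves the arm, as the interface text tells. Its arguments: {"type":"object","properties":{"series":{"type":"array"},"newtons":{"type":"number"}},"required":["series"]}

```bash
mkdir -p pics
cat > h.py <<'E'
import numpy as np, cv2
from bench import arm, eyes
def snap(n,f):
    c=eyes.get_calibration(n); im=eyes.capture(n); cv2.imwrite('pics/'+f,im[:,:,::-1]); return im,c
def ray(c,u,v):
    R=np.array(c['R']);t=np.array(c['t']); o=-R.T@t
    d=R.T@np.array([(u-c['cx'])/c['fx'],(v-c['cy'])/c['fy'],1]); return o,d/np.linalg.norm(d)
def onz(c,u,v,z):
    o,d=ray(c,u,v); return o+d*(z-o[2])/d[2]
def tri(c1,p1,c2,p2):
    o1,d1=ray(c1,*p1);o2,d2=ray(c2,*p2)
    A=np.stack([d1,-d2],1); s=np.linalg.lstsq(A,o2-o1,rcond=None)[0]
    a=o1+d1*s[0];b=o2+d2*s[1]; return (a+b)/2,np.linalg.norm(a-b)
def proj(c,X):
    p=np.array(c['R'])@np.array(X)+np.array(c['t']); return c['fx']*p[0]/p[2]+c['cx'],c['fy']*p[1]/p[2]+c['cy']
E
python3 - <<'E'
from h import *
a,c1=snap('scene','s0.png');b,c2=snap('side','d0.png')
o=arm.get_obs();print(o['clock'],o['tcp_pos'],o['orientation'])
for c in(c1,c2):print(np.round(-np.array(c['R']).T@np.array(c['t']),3),c['fx'])
E
```

```text
0.1 [5.49541559e-01 1.25975176e-04 2.30557136e-01] [ 7.07097871e-01  7.07115212e-01 -4.49109200e-04 -6.90155138e-04]
[-0.314 -0.882  1.054] 464.5316293365935
[ 0.326 -1.197  1.108] 462.6928907218436
```

View pics/s0.png

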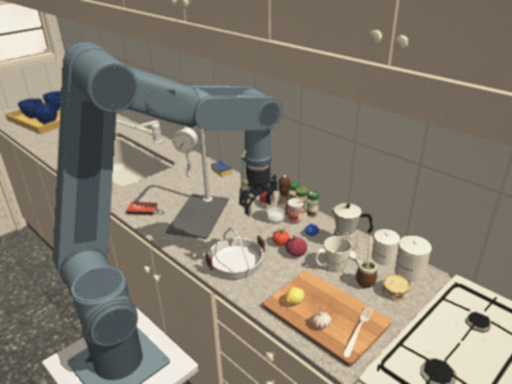

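View pics/d0.png

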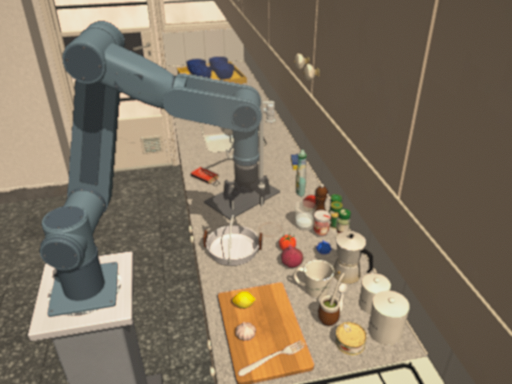

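The scene view shows the garlic at about (320,320), the lemon at (295,296), the pan at (237,257) with grips near (209,260) and (262,243), and the dial at (185,138). In the side view the garlic is at (245,330) and the pan at (233,243). I'll zoom in for detail.

Run:
```python
from h import *
a=cv2.imread('pics/s0.png');b=cv2.imread('pics/d0.png')
A=cv2.resize(a[110:290,150:290],None,fx=3.2,fy=3.2,interpolation=cv2.INTER_CUBIC)[:600,:400]
B=cv2.resize(b[160:280,190:290],None,fx=4,fy=4,interpolation=cv2.INTER_CUBIC)
im=np.zeros((600,800,3),np.uint8);
A=cv2.resize(a[110:290,160:280],(400,600),interpolation=cv2.INTER_CUBIC)
im[:,:400]=A;im[:480,400:]=B;cv2.imwrite('pics/c0.png',im)
c1=eyes.get_calibration('scene');c2=eyes.get_calibration('side')
def mask(img,x0,y0,x1,y1,lo,hi):
    h=cv2.cvtColor(img[y0:y1,x0:x1],cv2.COLOR_BGR2HSV);m=cv2.inRange(h,lo,hi)
    n,l,s,ce=cv2.connectedComponentsWithStats(m);i=1+s[1:,4].argmax();print(ce[i]+[x0,y0],s[i]+[x0,y0,0,0,0]);return ce[i]+[x0,y0]
g1=mask(a,305,305,335,335,(0,0,100),(179,85,255));g2=mask(b,232,318,260,345,(0,0,100),(179,85,255))
print('garlic',tri(c1,g1,c2,g2),onz(c1,*g1,.048),onz(c2,*g2,.048))
l1=mask(a,280,280,310,310,(22,150,100),(35,255,255));l2=mask(b,228,288,260,310,(22,150,100),(35,255,255))
print('lemon',tri(c1,l1,c2,l2))
for p in [(168,234),(190,195),(230,200),(212,237)]:print(p,onz(c1,*p,.013))
```

```text
[321.20247934 319.6322314 ] [312 311  19  18 242]
[245.14516129 330.80107527] [237 324  17  15 186]
garlic (array([ 0.4755883 , -0.32305043,  0.04365269]), np.float64(0.0025363630304178165)) [ 0.47118812 -0.32679555  0.048     ] [ 0.47547113 -0.32506268  0.048     ]
[289. 295.] [289 295   1   1   1]
[243.34339623 299.18113208] [233 291  22  17 265]
lemon (array([ 0.49814394, -0.18015286,  0.02449041]), np.float64(0.004768631851404066))
(168, 234) [0.43407517 0.37765189 0.013     ]
(190, 195) [0.66661665 0.54222391 0.013     ]
(230, 200) [0.75845569 0.38722056 0.013     ]
(212, 237) [0.53769001 0.24240965 0.013     ]
```

View pics/c0.png

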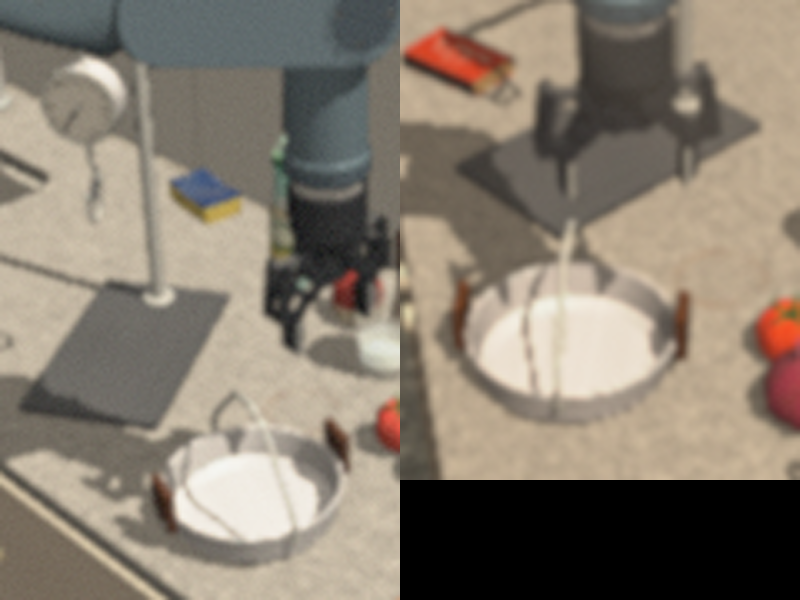

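The crop shows the grips at scene (209.5,261) and (261.4,243), bail peak (231.4,229.4), hook bottom about (188.5,173.5), dial (184,141.5). The base corners are also clear.

Run:
```python
from h import *
c1=eyes.get_calibration('scene');c2=eyes.get_calibration('side')
q=[onz(c1,*p,.013) for p in [(166.6,232.4),(192.1,194.6),(228.4,198.5),(206.5,238)]]
print(np.round(q,3))
for i in range(4):print(np.linalg.norm(q[i]-q[i-3]))
f=(q[0]+q[3])/2;k=(q[1]+q[2])/2;u=(k-f)/np.linalg.norm(k-f);m=(k+f)/2
print('origin',m-u*.055,'yaw',np.arctan2(u[1],u[0]))
print('post foot',onz(c1,207.5,199,.013),m-u*.055+u*.165)
print('seat on z',onz(c1,188.5,173.6,.225),'dial',onz(c1,184,141.5,.362))
ga=tri(c1,(209.5,260.9),c2,(205.25,238));gb=tri(c1,(261.4,242.9),c2,(260.75,241.25));bt=tri(c1,(231.4,229.4),c2,(232.5,216.3))
print(ga,gb,bt);print(onz(c1,209.5,260.9,.055),onz(c1,261.4,242.9,.055))
print(np.linalg.norm(ga[0]-gb[0]),(ga[0]+gb[0])/2)
d=gb[0]-ga[0];print('pan yaw',np.arctan2(d[1],d[0]))
```

```text
[[0.436 0.39  0.013]
 [0.675 0.538 0.013]
 [0.762 0.401 0.013]
 [0.519 0.252 0.013]]
0.28082740769256187
0.1623990160752389
0.28426448142334
0.16060532326018004
origin [0.5513188  0.36655769 0.013     ] yaw 0.5529804638561182
post foot [0.69792146 0.4623589  0.013     ] [0.69172768 0.45321995 0.013     ]
seat on z [0.55684594 0.37715288 0.225     ] dial [0.54603502 0.36741475 0.362     ]
(array([0.41476417, 0.10602912, 0.05275603]), np.float64(0.004802161365019428)) (array([0.60611587, 0.04925359, 0.05071011]), np.float64(0.0009260822381951874)) (array([0.51620568, 0.10320263, 0.13312706]), np.float64(0.007198614786015822))
[0.4112311  0.10058039 0.055     ] [0.60175202 0.04466983 0.055     ]
0.19960740888759784 [0.51044002 0.07764135 0.05173307]
pan yaw -0.2884336617955499
```

Emit:
{"api": "apply_moves", "payload": {
  "series": [
    [[0,0,0],[-1.5,-6.5,-1.5],0],
    [[0,0,0],[-1.5,-6.5,-1.5],0],
    [[0,0,0],[-1.5,-6.5,-1.5],0],
    [[0,0,0],[-1.5,-6.5,-1.5],0],
    [[0,0,0],[-1.5,-6.5,-1.5],0],
    [[0,0,0],[-1.5,-6.5,-1.5],0],
    [[0,0,0],[-1.5,-6.5,-1.5],0],
    [[0,0,0],[-1.5,-6.5,-1.5],0],
    [[0,0,0],[-1.5,-6.5,-1.5],0],
    [[0,0,0],[-1.5,-6.5,-1.5],0],
    [[0,0,0],[-1.5,-6.5,-1.5],0]
  ],
  "newtons": 30
}}

```text
clock: 1.2
tcp_pos: [0.4755, -0.3236, 0.1566]
orientation: [0.706, 0.708, 0.0, 0.0]
ft_force: [1.0, 0.0, -0.1]
opening: 1.0
finger_force: 0.0
```

Run:
```python
from h import *
o=arm.get_obs();print(o['clock'],o['tcp_pos'],o['joint_positions'])
a,c1=snap('wrist','w1.png');b,c2=snap('scene','s1.png');d,c3=snap('side','d1.png')
for z in(.03,.05):print(proj(c1,[.475,-.325,z]))
b=b[:,:,::-1];d=d[:,:,::-1]
im=np.zeros((600,800,3),np.uint8)
im[:300,:400]=cv2.resize(a[:,:,::-1],(400,300))
im[300:,:400]=cv2.resize(b[205:280,195:295],(400,300),interpolation=cv2.INTER_CUBIC)
im[:300,400:]=cv2.resize(b[105:225,150:250],None,fx=4,fy=4,interpolation=cv2.INTER_CUBIC)[:300]
im[300:,400:]=cv2.resize(d[200:275,190:290],(400,300),interpolation=cv2.INTER_CUBIC)
cv2.imwrite('pics/c1.png',im)
```

```text
1.2 [ 0.47552249 -0.3236288   0.15663801] [-7.91566894e-01  3.62112705e-01  1.57993184e+00  2.69190075e-04
  1.19939557e+00 -7.93440458e-01]
(np.float64(259.2914251066296), np.float64(182.86682524646514))
(np.float64(259.17175484475575), np.float64(189.24199335629683))
```

View pics/c1.png

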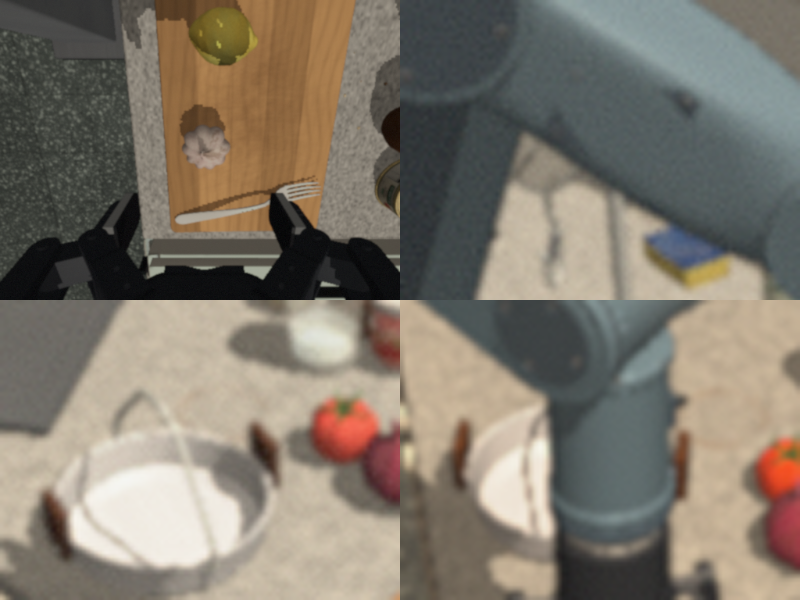

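The wrist view puts the garlic at about (264,187), where I predicted (259,189), so the estimate is good. Descend, grip and lift.

Emit:
{"api": "apply_moves", "payload": {
  "series": [
    [[0,0,0],[0.05,0,-1.0],0],
    [[0,0,0],[0.05,0,-2.0],0],
    [[0,0,0],[0.05,0,-2.5],0],
    [[0,0,0],[0.05,0,-2.5],0],
    [[0,0,0],[0.05,0,-2.5],0.5],
    [[0,0,0],[0.05,0,-2.5],0.7],
    [[0,0,0],[0.05,0,-2.5],0.7],
    [[0,0,0],[0.05,0,-2.5],0.7],
    [[0,0,0],[0.05,0,-2.5],0.7],
    [[0,0,0],[0.05,0,-2.5],0.7],
    [[0,0,0],[0.05,0,-1.5],0.7],
    [[0,0,0],[0.05,0,-0.5],0.7],
    [[0,0,0],[0.05,0,0.5],0.7],
    [[0,0,0],[0.05,0,0.9],0.7],
    [[0,0,0],[0.05,0,0.9],0.7],
    [[0,0,0],[0.05,0,0.9],0.7]
  ],
  "newtons": 30
}}

```text
clock: 2.95
tcp_pos: [0.4776, -0.325, 0.2024]
orientation: [0.707, 0.707, -0.0, 0.001]
ft_force: [-0.6, 0.1, -0.6]
opening: 0.607
finger_force: 31.9
```

Run:
```python
from h import *
from scipy.spatial.transform import Rotation as R
o=arm.get_obs();print(o['clock'],o['tcp_pos'],o['orientation'],o['opening'],o['finger_force'],o['joint_positions'])
y=-.288+np.pi/2
t=R.from_rotvec(np.array([np.cos(y),np.sin(y),0])*.1)
for a in(y,y-np.pi):print((t*R.from_euler('z',a)).as_rotvec()/np.radians(8))
print((np.array([.508+.05*np.cos(-.288),.075+.05*np.sin(-.288),.022])-o['tcp_pos'])/.05)
```

```text
2.95 [ 0.47759904 -0.32504791  0.20238972] [ 7.07096321e-01  7.07116272e-01 -3.12165242e-06  1.17126402e-03] 0.607019980778934 31.854635631025303 [-7.90566983e-01  3.26850234e-01  1.51293034e+00  6.12183275e-06
  1.29946955e+00 -7.90596832e-01]
[0.6151512  0.45934529 9.17924871]
[ -0.49698621   0.6655596  -13.30009749]
[ 1.56683301  7.71692296 -3.60779437]
```

Emit:
{"api": "apply_moves", "payload": {
  "series": [
    [[0,0,1],[0.2,0.9,0],0.7],
    [[0,0,2],[0.4,1.8,0],0.7],
    [[0,0,3],[0.6,2.7,0],0.7],
    [[0,0,4],[0.8,3.6,0],0.7],
    [[0,0,5],[1.0,4.5,0],0.7],
    [[0,0,6],[1.2,5.4,0],0.7],
    [[0,0,7],[1.3,6.2,0],0.7],
    [[0,0,8],[1.4,6.8,0],0.7],
    [[0.3,0.2,8.8],[1.5,7.4,0],0.7],
    [[0.6,0.45,9.2],[1.55,7.7,0],0.7],
    [[0.6,0.45,9.2],[1.55,7.7,0],0.7],
    [[0.6,0.45,9.2],[1.55,7.7,0],0.7],
    [[0.6,0.45,9.2],[1.55,7.7,0],0.7]
  ]
}}

```text
clock: 4.25
tcp_pos: [0.5542, 0.0593, 0.2004]
orientation: [0.143, 0.989, 0.007, -0.049]
ft_force: [0.0, 0.3, -1.0]
opening: 0.607
finger_force: 31.9
```

Run:
```python
from h import *
o=arm.get_obs();print(o['clock'],o['tcp_pos'],o['orientation'],o['opening'],o['finger_force'])
a,c=snap('wrist','w2.png')
p=np.array([.508,.075,0]);e=np.array([np.cos(-.288),np.sin(-.288),0]);n=np.array([-e[1],e[0],0])
im=cv2.imread('pics/w2.png')
for q in(p+.099*e+[0,0,.077],p-.099*e+[0,0,.077],p+[0,0,.143],p+[0,0,.143]+.025*n,p+[0,0,.143]-.025*n,p+.05*e+[0,0,.004]):
    u=proj(c,q);cv2.circle(im,(int(u[0]),int(u[1])),3,(0,255,0),1)
cv2.imwrite('pics/w2b.png',im)
```

```text
4.25 [0.55422515 0.05928736 0.20039473] [ 0.14274071  0.98852576  0.00662967 -0.04896901] 0.6073938705270829 31.856516270781867
```

View pics/w2b.png

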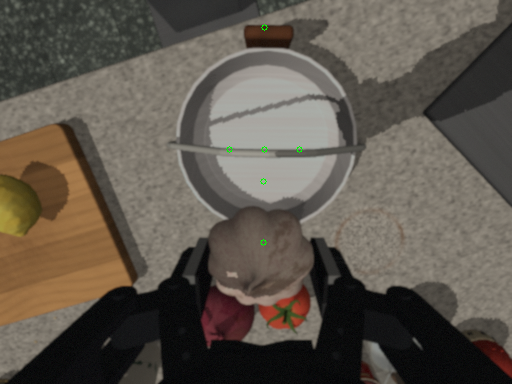

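The wrist view agrees with the pan pose: the bail is at row about 150 and the grip at (268,30), only 3–4 px to the side. The garlic is held beyond the bail. Lower it and release.

Emit:
{"api": "apply_moves", "payload": {
  "series": [
    [[0,0,0],[0,0,-0.8],0.7],
    [[0,0,0],[0,0,-1.6],0.7],
    [[0,0,0],[0,0,-2.4],0.7],
    [[0,0,0],[0,0,-3.0],0.7],
    [[0,0,0],[0,0,-3.4],0.7],
    [[0,0,0],[0,0,-3.6],0.7],
    [[0,0,0],[0,0,-3.6],0.7],
    [[0,0,0],[0,0,-3.6],0.15],
    [[0,0,0],[0,0,-3.6],0.15],
    [[0,0,0],[0,0,-3.6],0.15],
    [[0,0,0],[0,0,-3.6],0.15],
    [[0,0,0],[0,0,-3.0],0.15],
    [[0,0,0],[0,0,-2.0],0.15],
    [[0,0,0],[0,0,-1.0],0.15],
    [[0,0,0],[0,0,0],0.15],
    [[0,0,0],[0,0,0],0.15],
    [[0,0,0],[0,0,0],0.15]
  ]
}}

```text
clock: 6.0
tcp_pos: [0.5558, 0.06, 0.2032]
orientation: [0.142, 0.989, 0.007, -0.046]
ft_force: [-0.7, -0.2, -1.6]
opening: 0.851
finger_force: 0.0
```

Run:
```python
from h import *
from scipy.spatial.transform import Rotation as R
o=arm.get_obs();print(o['clock'],o['tcp_pos'],o['ft_force'],o['opening'])
a,c=snap('wrist','w3.png')
p=np.array([.508,.075,0]);e=np.array([np.cos(-.288),np.sin(-.288),0])
print('rim',onz(c,178,135,.045),onz(c,357,135,.045),(onz(c,178,135,.045)+onz(c,357,135,.045))/2)
print('grip top',onz(c,268.5,28,.077),'exp',p-.099*e)
print('bail', onz(c,173,142,.10),onz(c,362,149,.1), onz(c,265,152,.143))
R0=R.from_quat(o['orientation']);tgt=R.from_euler('z',-.288)*R.from_quat([.7071068,.7071068,0,0])
print((tgt*R0.inv()).as_rotvec()/np.radians(8))
g=p-.099*e; print((np.array([g[0],g[1],.15])-o['tcp_pos'])/.05)
```

```text
6.0 [0.55583373 0.06003652 0.20322019] [-0.65177981 -0.16410057 -1.59646505] 0.8513284063759549
rim [ 0.47849631 -0.00880756  0.045     ] [0.5312924  0.17151913 0.045     ] [0.50489436 0.08135578 0.045     ]
grip top [0.41598865 0.10711317 0.077     ] exp [0.41307743 0.10311948 0.        ]
bail [4.85287637e-01 4.82831882e-04 1.00000000e-01] [0.53727726 0.15660117 0.1       ] [0.51193514 0.07529661 0.143     ]
[ -0.65501467  -0.35081103 -11.2633346 ]
[-2.85512607  0.86165932 -1.06440373]
```

View pics/w3.png

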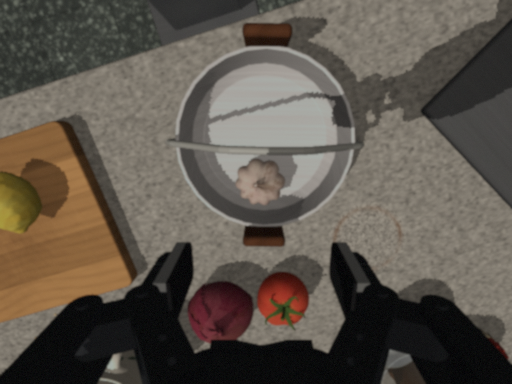

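The garlic lies in the pan beside the bail at (260,181). The grips are at about (268,30) and (264,238).

Run:
```python
from h import *
c=eyes.get_calibration('wrist')
a=onz(c,268,30,.077);b=onz(c,264,239,.077);print(a,b,np.linalg.norm(a-b));d=b-a;print('yaw',np.arctan2(d[1],d[0]),(a+b)/2)
print('rim',(onz(c,177,135,.045)+onz(c,355,135,.045))/2,'bail',onz(c,264,151.5,.143))
im=cv2.imread('pics/w3.png');print(np.round(im[15:50:2,268].sum(1)),im[220:252:2,264].sum(1), im[30,236:300:4].sum(1))
```

```text
[0.41614297 0.10626475 0.077     ] [0.60062207 0.04907836 0.077     ] 0.19313938195513672
yaw -0.30059515782303814 [0.50838252 0.07767156 0.077     ]
rim [0.50267215 0.07995684 0.045     ] bail [0.5099003  0.07482882 0.143     ]
[368 369 372 362 211 121 136 141 154 146 126  78  62  51  67 206 458 358] [178 176 243 201  35  27  38  40  58 110 130 146 146 266 360 391] [353 377 139 165 165 159 143 144 148 152 154 156 151 140 183 211]
```

Emit:
{"api": "apply_moves", "payload": {
  "series": [
    [[-0.6,-0.3,-1],[-0.3,0.1,0.2],0.3],
    [[-0.6,-0.3,-2],[-0.6,0.2,0.2],0.3],
    [[-0.6,-0.3,-3],[-0.9,0.3,0.2],0.3],
    [[-0.6,-0.3,-4],[-1.2,0.4,0.2],0.3],
    [[-0.65,-0.35,-5],[-1.5,0.5,0.2],0.3],
    [[-0.65,-0.35,-6],[-1.8,0.6,0.2],0.3],
    [[-0.65,-0.35,-7],[-2.1,0.7,0.2],0.3],
    [[-0.65,-0.35,-8],[-2.4,0.8,0.2],0.3],
    [[-0.65,-0.35,-9],[-2.7,0.9,0.2],0.3],
    [[-0.65,-0.35,-10],[-2.8,0.92,0],0.3],
    [[-0.65,-0.35,-11],[-2.8,0.92,-0.6],0.3],
    [[-0.65,-0.35,-11.3],[-2.8,0.92,-1.2],0.3],
    [[-0.65,-0.35,-11.3],[-2.8,0.92,-1.8],0.3],
    [[-0.65,-0.35,-11.3],[-2.8,0.92,-1.8],0.3],
    [[-0.65,-0.35,-11.3],[-2.8,0.92,-1.8],0.3]
  ]
}}

```text
clock: 7.55
tcp_pos: [0.4138, 0.106, 0.1104]
orientation: [0.803, 0.596, 0.0, -0.003]
ft_force: [-0.7, -1.2, 0.2]
opening: 0.703
finger_force: 0.0
```

Run:
```python
from h import *
from scipy.spatial.transform import Rotation as R
o=arm.get_obs();print(o['clock'],o['tcp_pos'],o['ft_force'],o['opening'],o['joint_positions'])
tgt=R.from_euler('z',-.295)*R.from_quat([.7071068,.7071068,0,0])
print((tgt*R.from_quat(o['orientation']).inv()).as_rotvec()/np.radians(8))
print((np.array([.415,.106,.045])-o['tcp_pos'])/.05)
a,c=snap('wrist','w4.png'); print(proj(c,[.415,.106,.077]), proj(c,[.509,.077,.143]))
```

```text
7.55 [0.41384139 0.10603463 0.110426  ] [-0.72804741 -1.23365698  0.17452808] 0.7030927873090818 [-0.01569918  0.16910982  1.98198931  0.00579014  0.99329292  0.27443283]
[-0.03506984 -0.0194165  -0.01217646]
[ 2.31722917e-02 -6.92561028e-04 -1.30852003e+00]
(np.float64(260.8763305487187), np.float64(221.61069212517543)) (np.float64(477.5354213112795), np.float64(283.4889868452075))
```

View pics/w4.png

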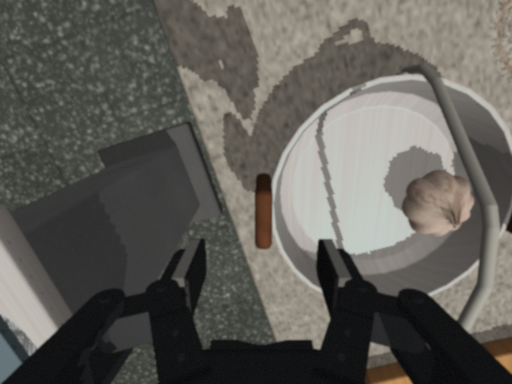

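The wrist view shows the grip centred between the fingers at about (264,221), with the garlic in the pan. Descend, grip and lift.

Emit:
{"api": "apply_moves", "payload": {
  "series": [
    [[0,0,0],[0.03,0,-0.5],0.3],
    [[0,0,0],[0.03,0,-1.0],0.3],
    [[0,0,0],[0.03,0,-1.3],0.3],
    [[0,0,0],[0.03,0,-1.3],0.3],
    [[0,0,0],[0.03,0,-1.3],0.7],
    [[0,0,0],[0.03,0,-1.3],1],
    [[0,0,0],[0.03,0,-1.3],1],
    [[0,0,0],[0.03,0,-1.3],1],
    [[0,0,0],[0.03,0,-1.3],1],
    [[0,0,0],[0.03,0,-1.3],1],
    [[0,0,0],[0.03,0,-1.3],1],
    [[0,0,0],[0.03,0,-1.2],1],
    [[0,0,0],[0.03,0,-1.0],1],
    [[0,0,0],[0.03,0,-0.7],1],
    [[0,0,0],[0.03,0,-0.4],1],
    [[0,0,0],[0.03,0,-0.2],1],
    [[0,0,0],[0.03,0,0],1],
    [[0,0,0],[0.03,0,0],1],
    [[0,0,0],[0.03,0,0],1]
  ],
  "newtons": 110
}}

```text
clock: 9.5
tcp_pos: [0.4163, 0.106, 0.1113]
orientation: [0.803, 0.596, 0.002, -0.002]
ft_force: [0.2, 0.1, -3.6]
opening: 0.122
finger_force: 107.4
```

Run:
```python
from h import *
o=arm.get_obs();print(o['clock'],o['tcp_pos'],o['orientation'],o['ft_force'],o['ft_torque'],o['opening'],o['finger_force'])
a,c1=snap('scene','s5.png');b,c2=snap('side','d5.png');w,c3=snap('wrist','w5.png')
im=np.zeros((600,800,3),np.uint8)
im[:360,:480]=cv2.resize(a[110:290,100:340,::-1],(480,360)) 
im[360:,:320]=cv2.resize(w[:,:,::-1],(320,240))
im[360:,320:640]=cv2.resize(b[180:270,190:310,::-1],(320,240),interpolation=cv2.INTER_CUBIC)
im[:300,480:]=cv2.resize(a[165:240,190:270,::-1],(320,300),interpolation=cv2.INTER_CUBIC)
cv2.imwrite('pics/c5.png',im)
```

```text
9.5 [0.41632741 0.10602984 0.11125028] [ 0.80284943  0.59617673  0.00187426 -0.00160521] [ 0.2446005   0.08918468 -3.63644709] [0.17140192 0.33590935 0.04505288] 0.12199657673424921 107.39251971244812
```

View pics/c5.png

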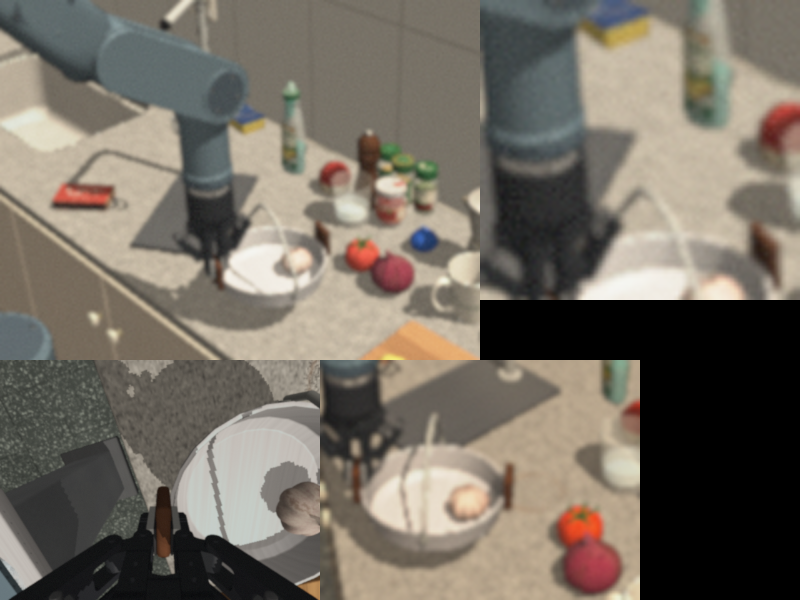

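The pan is held level with the garlic in it (about 3.6 N). In this picture the bail peak is at scene (231,212) / side (232,201). I'll stage it in front of the hook, turned to the stand's heading.

Emit:
{"api": "apply_moves", "payload": {
  "series": [
    [[0,0,0.2],[-0.05,0.1,0.1],1],
    [[0,0,0.6],[-0.15,0.3,0.2],1],
    [[0,0,1.0],[-0.25,0.5,0.3],1],
    [[0,0,1.5],[-0.4,0.7,0.4],1],
    [[0,0,2.0],[-0.5,0.9,0.5],1],
    [[0,0,2.5],[-0.6,1.1,0.6],1],
    [[0,0,3.0],[-0.75,1.3,0.7],1],
    [[0,0,3.5],[-0.9,1.5,0.8],1],
    [[0,0,4.0],[-1.0,1.75,0.9],1],
    [[0,0,4.5],[-1.1,2.0,1.0],1],
    [[0,0,5.0],[-1.25,2.2,1.1],1],
    [[0,0,5.5],[-1.4,2.4,1.2],1],
    [[0,0,5.9],[-1.5,2.55,1.3],1],
    [[0,0,6.05],[-1.5,2.65,1.3],1],
    [[0,0,6.05],[-1.5,2.65,1.3],1],
    [[0,0,6.05],[-1.5,2.65,1.3],1],
    [[0,0,6.05],[-1.5,2.65,1.3],1],
    [[0,0,6.05],[-1.5,2.65,1.3],1]
  ]
}}

```text
clock: 11.45
tcp_pos: [0.3416, 0.2382, 0.1761]
orientation: [0.488, 0.873, 0.001, -0.002]
ft_force: [-0.4, 0.0, -3.4]
opening: 0.119
finger_force: 107.5
```

Run:
```python
from h import *
c1=eyes.get_calibration('scene');c2=eyes.get_calibration('side')
print('before: peak',tri(c1,(231.25,212),c2,(232,201.4)),'gb',tri(c1,(261,228.5),c2,(260.5,227.25)))
o=arm.get_obs();print(o['clock'],o['tcp_pos'],o['orientation'],o['ft_force'],o['opening'],o['finger_force'])
a,c1=snap('scene','s6.png');b,c2=snap('side','d6.png')
print('hook px',proj(c1,[.553,.37,.225]),proj(c2,[.553,.37,.225]))
im=np.zeros((600,800,3),np.uint8)
im[:,:400]=cv2.resize(a[120:240,150:230,::-1],(400,600),interpolation=cv2.INTER_CUBIC)
im[:,400:]=cv2.resize(b[100:220,195:275,::-1],(400,600),interpolation=cv2.INTER_CUBIC)
cv2.imwrite('pics/c6.png',im)
```

```text
before: peak (array([0.5164165 , 0.09826599, 0.20334806]), np.float64(0.0020853280000500064)) gb (array([0.6054005 , 0.04934216, 0.11365434]), np.float64(0.0009790090670394188))
11.45 [0.34156807 0.23816905 0.17606963] [ 4.88338519e-01  8.72650644e-01  8.34648443e-04 -2.37674910e-03] [-0.41576736  0.0308192  -3.3881343 ] 0.11926760175789541 107.51638412475586
hook px (np.float64(188.8610762184528), np.float64(174.61387069771905)) (np.float64(229.13243018343275), np.float64(157.26114158276573))
```

View pics/c6.png

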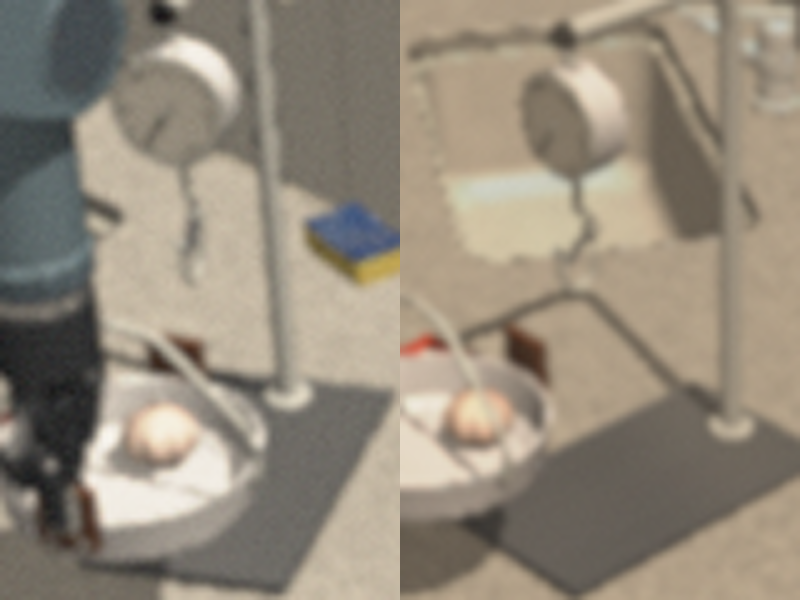

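The views show the hook bottom at scene (188.4,176.4) and side (229.4,157.4). The pivot is at scene (182,122.4) and side (227.6,107), and the post foot at scene (208,198.6) and side (261,185.4).

Run:
```python
from h import *
c1=eyes.get_calibration('scene');c2=eyes.get_calibration('side')
P=lambda n,s,d,z:print(n,np.round(tri(c1,s,c2,d)[0],4),np.round(tri(c1,s,c2,d)[1],4),np.round(onz(c1,*s,z),4),np.round(onz(c2,*d,z),4))
P('hookbot',(188.4,176.4),(229.4,157.4),.216)
P('pivot',(182,122.4),(227.6,107),.42)
P('post foot',(208,198.6),(261,185.4),.018)
P('house bot',(187.4,153),(230.8,135),.318)
P('gripb',(185,191),(220,169.5),.191)
# dial face ellipse centre
P('dial',(180.5,141.5),(226,123.5),.362)
```

```text
hookbot [0.5549 0.3775 0.2169] 0.0055 [0.5528 0.374  0.216 ] [0.5562 0.3846 0.216 ]
pivot [0.5577 0.384  0.4271] 0.0028 [0.5656 0.3951 0.42  ] [0.5608 0.4041 0.42  ]
post foot [0.7012 0.4632 0.014 ] 0.0014 [0.6966 0.4568 0.018 ] [0.7002 0.4583 0.018 ]
house bot [0.5647 0.3821 0.3096] 0.0081 [0.5501 0.3602 0.318 ] [0.5639 0.3744 0.318 ]
gripb [0.5113 0.3461 0.1858] 0.0055 [0.5036 0.334  0.191 ] [0.5112 0.3426 0.191 ]
dial [0.5505 0.3962 0.3543] 0.0055 [0.5376 0.3765 0.362 ] [0.5493 0.3862 0.362 ]
```

Emit:
{"api": "apply_moves", "payload": {
  "series": [
    [[0,0,0],[0.2,0.13,0],1],
    [[0,0,0],[0.5,0.33,0],1],
    [[0,0,0],[0.8,0.53,0],1],
    [[0,0,0],[1.1,0.73,0],1],
    [[0,0,0],[1.4,0.93,0],1],
    [[0,0,0],[1.65,1.1,0],1],
    [[0,0,0],[1.8,1.2,0],1],
    [[0,0,0],[1.8,1.2,0],1],
    [[0,0,0],[1.8,1.2,0],1],
    [[0,0,0],[1.8,1.2,0],1],
    [[0,0,0],[1.8,1.2,0],1]
  ]
}}

```text
clock: 12.65
tcp_pos: [0.431, 0.2983, 0.1764]
orientation: [0.488, 0.873, 0.001, -0.002]
ft_force: [-0.4, -0.3, -4.2]
opening: 0.118
finger_force: 107.6
```

Run:
```python
from h import *
o=arm.get_obs();print(o['clock'],o['tcp_pos'],o['orientation'],o['ft_force'],o['finger_force'])
A=[];B=[]
for i in range(4):
    A.append(eyes.capture('scene').astype(float));B.append(eyes.capture('side').astype(float))
a=np.mean(A,0).astype(np.uint8)[:,:,::-1];b=np.mean(B,0).astype(np.uint8)[:,:,::-1]
cv2.imwrite('pics/s7.png',a);cv2.imwrite('pics/d7.png',b)
im=np.zeros((600,800,3),np.uint8)
im[:,:400]=cv2.resize(a[140:200,165:205],(400,600),interpolation=cv2.INTER_CUBIC)
im[:,400:]=cv2.resize(b[120:180,205:245],(400,600),interpolation=cv2.INTER_CUBIC)
cv2.imwrite('pics/c7.png',im)
c1=eyes.get_calibration('scene');c2=eyes.get_calibration('side')
u=np.array([np.cos(.55),np.sin(.55),0]);n=np.array([-u[1],u[0],0])
t=np.array(o['tcp_pos'])+.099*u+[0,0,.0966]
for q in(t,t+.025*n,t-.025*n):
    print(np.round(np.array(proj(c1,q))*10-[1650,1400],0),np.round(np.array(proj(c2,q))*10-[1650,1200],0))
```

```text
12.65 [0.43100828 0.29826169 0.17640504] [ 0.48794954  0.87286825  0.00101486 -0.00228539] [-0.39852909 -0.26964105 -4.18290376] 107.6046359539032
[176. 284.] [547. 298.]
[110. 278.] [505. 276.]
[242. 291.] [590. 321.]
```

View pics/c7.png

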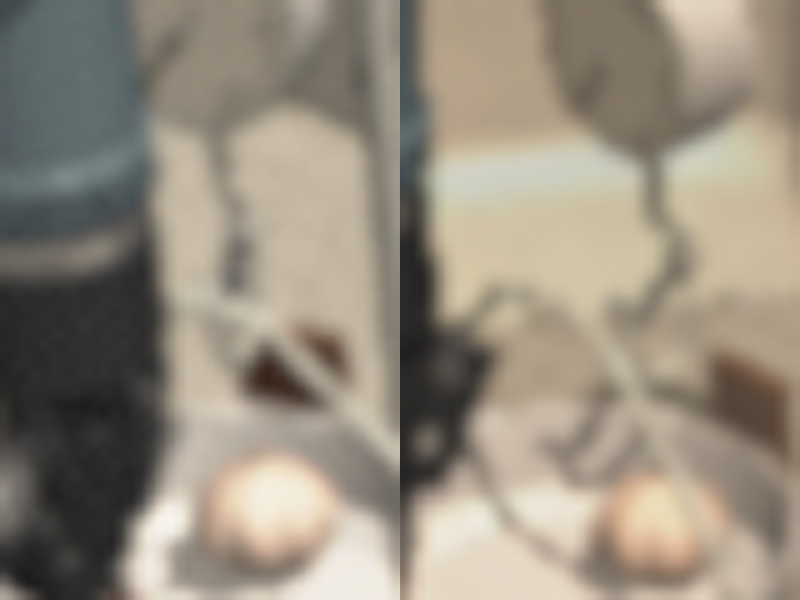

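The view shows the bail's level middle at side crop about (535,300), predicted (547,298). The hook's parts are at z=64 bend (650,210), shank (690,255), tip (612,303) and latch (635,315). The garlic is in the pan.

Run:
```python
from h import *
c1=eyes.get_calibration('scene');c2=eyes.get_calibration('side')
u=np.array([np.cos(.55),np.sin(.55),0]);n=np.array([-u[1],u[0],0])
S=lambda x,y:(165+x/10,140+y/10)
D=lambda x,y:(205+(x-400)/10,120+y/10)
for nm,c,p,hx,hz in [('sideTop',c2,D(650,205),0,64),('sideBend',c2,D(690,255),16,50),('sideTip',c2,D(612,303),-22,34),('sideLatch',c2,D(635,317),-12,20),('sceneTop',c1,S(222,180),0,64),('sceneBend',c1,S(240,220),16,50)]:
    print(nm,np.round(onz(c,*p,.225+hz/1000)-u*hx/1000,4)[:2])
s=np.array([.555,.374,.225])
for hx,hz in[(0,64),(16,50),(13,41),(-12,20),(-22,34),(0,-6),(0,93)]:
    q=s+u*hx/1000+[0,0,hz/1000];print(hx,hz,np.round(np.array(proj(c1,q))*10-[1650,1400]),np.round(np.array(proj(c2,q))*10-[1650,1200]))
print('peak meas side',np.round(onz(c2,*D(537,300),.273),4),'pred',np.array([.43101,.29826,0])+.099*u)
t=np.array([.431,.2983,.1764])+.099*u+[0,0,.0966]
for l in(1,-1):
  for h in(.075,):
    q=t+l*n*.097-[0,0,.143-h];print(np.round(np.array(proj(c2,q))*10-[1650,1200]))
```

```text
sideTop [0.5617 0.3862]
sideBend [0.5601 0.36  ]
sideTip [0.5611 0.3778]
sideLatch [0.563 0.385]
sceneTop [0.5586 0.377 ]
sceneBend [0.5458 0.3613]
0 64 [219. 186.] [638. 221.]
16 50 [239. 200.] [671. 240.]
13 41 [238. 226.] [666. 263.]
-12 20 [219. 308.] [619. 333.]
-22 34 [205. 287.] [598. 309.]
0 -6 [238. 355.] [645. 381.]
0 93 [211. 114.] [635. 153.]
peak meas side [0.5114 0.3494 0.273 ] pred [0.51540993 0.35000604 0.        ]
[400. 366.]
[723. 546.]
```

```bash
cat > rel.py <<'E'
from h import *
from scipy.optimize import least_squares
c1=eyes.get_calibration('scene');c2=eyes.get_calibration('side')
u=np.array([np.cos(.55),np.sin(.55),0]);n=np.array([-u[1],u[0],0]);z=np.array([0,0,1])
def grip(f,x0,y0,x1,y1):
    im=cv2.imread('pics/'+f)[y0:y1,x0:x1];h=cv2.cvtColor(im,cv2.COLOR_BGR2HSV)
    m=((im.sum(2)<300)&((h[:,:,0]<14)|(h[:,:,0]>170))&(h[:,:,1]>70)).astype(np.uint8)
    k,l,s,ce=cv2.connectedComponentsWithStats(m);i=1+s[1:,4].argmax();print(f,ce[i]+[x0,y0],s[i]);return s[i][:2]+np.array([x0,y0]),s[i][2:4]
s=grip('s7.png',185,168,203,184);d=grip('d7.png',234,153,247,168)
t=np.array([.43101,.29826,.1764-.0455])+.099*u   # pan origin
for c,b in((c1,s),(c2,d)):
    P=np.array([proj(c,t+(x*u+y*n+h*z)/1000) for x in(93,105) for y in(-22,22) for h in(45,77)])
    print('pred',np.round(P.min(0),1),np.round(P.max(0),1),'meas',b[0],b[0]+b[1])
S=lambda x,y:(165+x/10,140+y/10)
D=lambda x,y:(205+(x-400)/10,120+y/10)
obs=[(c2,D(650,207),0,64),(c2,D(612,303),-22,34),(c2,D(637,317),-12,20),(c2,D(645,374),0,-6),(c1,S(222,180),0,64),(c1,S(234,358),0,-6)]
def f(p):return np.concatenate([np.array(proj(c,[*p,.225]+u*hx/1000+z*hz/1000))-q for c,q,hx,hz in obs])
r=least_squares(f,[.555,.374],x_scale=.01);print('seat',r.x,np.round(r.fun.reshape(-1,2),1))
E
python3 rel.py
```

```text
s7.png [192.2        177.73333333] [ 5  8  6  4 15]
d7.png [240.27586207 159.96551724] [ 3  3  7  9 29]
pred [188.  170.1] [200.6 180.1] meas [190 176] [196 180]
pred [234.8 153.5] [244.6 165.4] meas [237 156] [244 165]
seat [0.55954728 0.37954039] [[-0.3  0.6]
 [-0.5 -0.2]
 [-0.8  0.8]
 [ 0.9 -0.1]
 [-0.2 -0.3]
 [ 0.4 -1.3]]
```

Emit:
{"api": "apply_moves", "payload": {
  "series": [
    [[0,0,0],[0.1,0.06,0],1],
    [[0,0,0],[0.25,0.15,0],1],
    [[0,0,0],[0.4,0.25,0],1],
    [[0,0,0],[0.55,0.34,0],1],
    [[0,0,0],[0.67,0.41,0],1],
    [[0,0,0],[0.72,0.44,0],1],
    [[0,0,0],[0.72,0.44,0],1],
    [[0,0,0],[0.72,0.44,0],1],
    [[0,0,0],[0.72,0.44,0],1],
    [[0,0,0],[0.72,0.44,0],1]
  ]
}}

```text
clock: 14.05
tcp_pos: [0.4673, 0.3204, 0.1764]
orientation: [0.488, 0.873, 0.001, -0.002]
ft_force: [-0.5, -0.7, -2.5]
opening: 0.122
finger_force: 107.6
```

```bash
cat > chk.py <<'E'
from h import *
import sys
o=arm.get_obs();print(o['clock'],o['tcp_pos'],o['orientation'],o['ft_force'])
F=[];B=[]
for i in range(5):
    B.append(eyes.capture('side').astype(np.float32));F.append(arm.get_obs()['ft_force'])
b=np.mean(B,0);cv2.imwrite('pics/'+sys.argv[1],b[:,:,::-1].astype(np.uint8))
print('F',np.round(np.mean(F,0),2))
r=cv2.imread('pics/d7.png').mean(2).astype(np.float32);g=b.mean(2)
for nm,(y0,y1,x0,x1) in dict(housing=(107,137,217,243),hook=(136,150,226,238)).items():
    T=r[y0:y1,x0:x1];W=g[y0-4:y1+14,x0-6:x1+7]
    m=cv2.matchTemplate(W,T,cv2.TM_CCOEFF_NORMED);_,v,_,l=cv2.minMaxLoc(m);print(nm,round(v,3),'dx',l[0]-6,'dy',l[1]-4)
E
python3 chk.py d8.png
```

```text
14.05 [0.46725178 0.32040508 0.17639219] [ 0.48792699  0.87288094  0.00105407 -0.00223821] [-0.52977712 -0.72438045 -2.53885048]
F [ 0.29 -0.25 -3.27]
housing 0.991 dx 0 dy 0
hook 0.955 dx 0 dy 0
```

Emit:
{"api": "apply_moves", "payload": {
  "series": [
    [[0,0,0],[0,0,-0.15],1],
    [[0,0,0],[0,0,-0.3],1],
    [[0,0,0],[0,0,-0.45],1],
    [[0,0,0],[0,0,-0.6],1],
    [[0,0,0],[0,0,-0.75],1],
    [[0,0,0],[0,0,-0.9],1],
    [[0,0,0],[0,0,-0.9],1],
    [[0,0,0],[0,0,-0.9],1]
  ]
}}

```text
clock: 15.1
tcp_pos: [0.4678, 0.3206, 0.1315]
orientation: [0.488, 0.873, 0.001, -0.002]
ft_force: [-0.2, -0.3, 1.6]
opening: 0.122
finger_force: 108.5
```

```bash
python3 chk.py d9.png
```

```text
15.1 [0.46779909 0.32064975 0.13154132] [ 0.48792924  0.87287978  0.00134807 -0.00203376] [-0.15153285 -0.27056548  1.5835178 ]
F [0.04 0.19 1.81]
housing 0.905 dx 0 dy 0
hook 0.761 dx 0 dy 2
```

Emit:
{"api": "apply_moves", "payload": {
  "series": [
    [[0,0,0],[0,0,-0.1],1],
    [[0,0,0],[0,0,-0.2],1],
    [[0,0,0],[0,0,-0.3],1],
    [[0,0,0],[0,0,-0.3],1],
    [[0,0,0],[0,0,-0.3],1]
  ]
}}

```text
clock: 15.85
tcp_pos: [0.4665, 0.3201, 0.1151]
orientation: [0.488, 0.873, -0.0, -0.003]
ft_force: [0.2, 0.0, -0.2]
opening: 0.121
finger_force: 108.4
```

```bash
python3 chk.py d10.png
```

```text
15.85 [0.4664661  0.32008349 0.11513241] [ 4.87904740e-01  8.72891164e-01 -1.32831156e-04 -3.15638516e-03] [ 0.23200829  0.01435521 -0.15708515]
F [ 0.09  0.55 -0.17]
housing 0.838 dx 0 dy 0
hook 0.836 dx -1 dy 3
```

The force dropped from +5.1 N to +3.1 N over baseline. The bail's height implies 13 mm of hook draw (2.9 N), so it has snapped in and lies home, and the scale carries nearly all the weight. Release gently.

Emit:
{"api": "apply_moves", "payload": {
  "series": [
    [[0,0,0],[0,0,0],0.85],
    [[0,0,0],[0,0,0],0.8],
    [[0,0,0],[0,0,0],0.7],
    [[0,0,0],[0,0,0],0.6],
    [[0,0,0],[0,0,0],0.6],
    [[0,0,0],[0,0,0],0.6],
    [[0,0,0],[0,0,0.2],0.6],
    [[0,0,0],[0,0,0.5],0.6],
    [[0,0,0],[0,0,0.8],0.6],
    [[0,0,0],[0,0,1.1],0.6],
    [[0,0,0],[0,0,1.3],0.6],
    [[0,0,0],[-0.4,-0.25,1.5],0.6],
    [[0,0,0],[-0.9,-0.55,1.6],0.6],
    [[0,0,0],[-1.5,-0.9,1.6],0.6],
    [[0,0,0],[-2.2,-1.4,1.6],0.6],
    [[0,0,0],[-2.2,-2.0,1.6],0.6],
    [[0,0,0],[-2.2,-2.0,1.6],0.6]
  ],
  "newtons": 20
}}

```text
clock: 17.8
tcp_pos: [0.3564, 0.2185, 0.1968]
orientation: [0.488, 0.873, 0.001, -0.002]
ft_force: [0.5, 0.7, -0.3]
opening: 0.405
finger_force: 0.0
```

```bash
cat > st.py <<'E'
from h import *
o=arm.get_obs();print(o['clock'],o['tcp_pos'],o['ft_force'],o['opening'])
A=[];B=[]
for i in range(16):
    (A if i%2 else B).append(eyes.capture('scene' if i%2 else 'side').astype(np.float32).mean(2))
    
c1=eyes.get_calibration('scene');c2=eyes.get_calibration('side')
S=np.array([.559,.378,0]);u=np.array([np.cos(.55),np.sin(.55),0])
for nm,c,L in(('scene',c1,A),('side',c2,B)):
    x,y=map(int,proj(c,S+[0,0,.10]));w=[cv2.GaussianBlur(k[y-22:y+22,x-34:x+34],(0,0),1) for k in L]
    print(nm,x,y,'noise',[round(float(abs(k-w[0]).mean()),2) for k in w[1:]],[np.round(cv2.phaseCorrelate(w[0],k)[0],2).tolist() for k in w[1::2]])
cv2.imwrite('pics/fs.png',np.mean(A,0));cv2.imwrite('pics/fd.png',np.mean(B,0))
# garlic, grips by colour; compare with a pan hanging at 70 mm
for nm,c in(('scene',c1),('side',c2)):
    im=cv2.cvtColor(eyes.capture(nm),cv2.COLOR_RGB2BGR);cv2.imwrite('pics/f_%s.png'%nm,im)
    h=cv2.cvtColor(im,cv2.COLOR_BGR2HSV)
    for k,x0 in(('ga',-.099),('gb',.099)):
        q=np.array(proj(c,S+x0*u+[0,0,.068+.061]));x,y=q.astype(int);r=im[y-12:y+13,x-12:x+13];hh=h[y-12:y+13,x-12:x+13]
        m=((r.sum(2)<300)&((hh[...,0]<16)|(hh[...,0]>170))&(hh[...,1]>60)).astype(np.uint8)
        yy,xx=np.nonzero(m);print(nm,k,'pred',np.round(q,1),'n',len(xx),'mean',np.round([xx.mean()+x-12,yy.mean()+y-12],1) if len(xx) else None)
    q=np.array(proj(c,S+.04*u+[0,0,.068+.03]));x,y=q.astype(int);hh=h[y-18:y+19,x-22:x+23]
    m=((hh[...,0]<16)&(hh[...,1]>45)&(hh[...,2]>140)).astype(np.uint8);k,l,s,ce=cv2.connectedComponentsWithStats(m)
    if k>1:
        i=1+s[1:,4].argmax();print(nm,'garlic pred',np.round(q,1),'meas',np.round(ce[i]+[x-22,y-18],1),s[i][2:])
E
python3 st.py
```

```text
17.8 [0.35642084 0.21846107 0.19683473] [ 0.48411592  0.67915185 -0.27726115] 0.40478146255843045
scene 191 201 noise [2.13, 2.71, 2.94, 2.9, 2.28, 1.52, 1.76] [[0.01, 0.62], [-0.05, 0.74], [0.03, 0.65], [0.01, 0.41]]
side 231 183 noise [1.71, 2.76, 3.21, 3.23, 2.73, 1.75, 0.88] [[-0.11, 0.51], [-0.31, 0.61], [-0.21, 0.55], [0.04, 0.53]]
scene ga pred [181.6 209.3] n 91 mean [181.4 211.8]
scene gb pred [200.  182.6] n 27 mean [198.3 184.3]
scene garlic pred [195.6 196.9] meas [196.7 198. ] [13 12 61]
side ga pred [212.2 186.3] n 124 mean [209.5 185. ]
side gb pred [249.1 168.2] n 45 mean [249.  168.9]
side garlic pred [238.8 179.8] meas [240.3 181.2] [16 14 96][ WARN:0@7.044] global loadsave.cpp:1063 imwrite_ Unsupported depth image for selected encoder is fallbacked to CV_8U.
```

The pan hangs free at the predicted height with the garlic inside, swaying slightly. Let it settle.

Emit:
{"api": "apply_moves", "payload": {
  "series": [
    [[0,0,0],[0,0,0],0.6],
    [[0,0,0],[0,0,0],0.6],
    [[0,0,0],[0,0,0],0.6],
    [[0,0,0],[0,0,0],0.6],
    [[0,0,0],[0,0,0],0.6],
    [[0,0,0],[0,0,0],0.6],
    [[0,0,0],[0,0,0],0.6],
    [[0,0,0],[0,0,0],0.6],
    [[0,0,0],[0,0,0],0.6],
    [[0,0,0],[0,0,0],0.6],
    [[0,0,0],[0,0,0],0.6],
    [[0,0,0],[0,0,0],0.6],
    [[0,0,0],[0,0,0],0.6],
    [[0,0,0],[0,0,0],0.6],
    [[0,0,0],[0,0,0],0.6],
    [[0,0,0],[0,0,0],0.6],
    [[0,0,0],[0,0,0],0.6],
    [[0,0,0],[0,0,0],0.6],
    [[0,0,0],[0,0,0],0.6],
    [[0,0,0],[0,0,0],0.6]
  ]
}}

```text
clock: 20.7
tcp_pos: [0.3575, 0.2205, 0.1963]
orientation: [0.488, 0.873, 0.001, -0.002]
ft_force: [-0.5, -0.3, -0.4]
opening: 0.399
finger_force: 0.0
```

Emit:
{"api": "apply_moves", "payload": {
  "series": [
    [[0,0,0],[0,0,0],0.6],
    [[0,0,0],[0,0,0],0.6],
    [[0,0,0],[0,0,0],0.6],
    [[0,0,0],[0,0,0],0.6],
    [[0,0,0],[0,0,0],0.6],
    [[0,0,0],[0,0,0],0.6],
    [[0,0,0],[0,0,0],0.6],
    [[0,0,0],[0,0,0],0.6],
    [[0,0,0],[0,0,0],0.6],
    [[0,0,0],[0,0,0],0.6],
    [[0,0,0],[0,0,0],0.6],
    [[0,0,0],[0,0,0],0.6],
    [[0,0,0],[0,0,0],0.6],
    [[0,0,0],[0,0,0],0.6],
    [[0,0,0],[0,0,0],0.6],
    [[0,0,0],[0,0,0],0.6],
    [[0,0,0],[0,0,0],0.6],
    [[0,0,0],[0,0,0],0.6],
    [[0,0,0],[0,0,0],0.6],
    [[0,0,0],[0,0,0],0.6]
  ]
}}

```text
clock: 22.7
tcp_pos: [0.3575, 0.2205, 0.1963]
orientation: [0.488, 0.873, 0.001, -0.002]
ft_force: [-0.0, 0.3, -0.6]
opening: 0.401
finger_force: 0.0
```

Emit:
{"api": "apply_moves", "payload": {
  "series": [
    [[0,0,0],[0,0,0],0.6],
    [[0,0,0],[0,0,0],0.6],
    [[0,0,0],[0,0,0],0.6],
    [[0,0,0],[0,0,0],0.6],
    [[0,0,0],[0,0,0],0.6],
    [[0,0,0],[0,0,0],0.6],
    [[0,0,0],[0,0,0],0.6],
    [[0,0,0],[0,0,0],0.6],
    [[0,0,0],[0,0,0],0.6],
    [[0,0,0],[0,0,0],0.6],
    [[0,0,0],[0,0,0],0.6],
    [[0,0,0],[0,0,0],0.6],
    [[0,0,0],[0,0,0],0.6],
    [[0,0,0],[0,0,0],0.6],
    [[0,0,0],[0,0,0],0.6],
    [[0,0,0],[0,0,0],0.6],
    [[0,0,0],[0,0,0],0.6],
    [[0,0,0],[0,0,0],0.6],
    [[0,0,0],[0,0,0],0.6],
    [[0,0,0],[0,0,0],0.6]
  ]
}}

```text
clock: 24.7
tcp_pos: [0.3575, 0.2205, 0.1963]
orientation: [0.488, 0.873, 0.001, -0.002]
ft_force: [0.5, -0.5, 0.0]
opening: 0.405
finger_force: 0.0
```

```bash
python3 st.py 2>/dev/null
```

```text
24.7 [0.35751241 0.22053136 0.19630867] [ 0.45703283 -0.53464028  0.04887796] 0.40535611104499747
scene 191 201 noise [0.83, 1.18, 1.31, 1.39, 1.38, 1.31, 1.09] [[-0.01, 0.48], [0.01, 0.46], [-0.02, 0.45], [-0.04, 0.47]]
side 231 183 noise [0.49, 0.69, 0.96, 1.11, 1.18, 1.11, 0.88] [[0.02, 0.48], [0.03, 0.5], [0.06, 0.52], [-0.01, 0.49]]
scene ga pred [181.6 209.3] n 98 mean [181.1 211.7]
scene gb pred [200.  182.6] n 31 mean [198.2 184.5]
scene garlic pred [195.6 196.9] meas [196.4 198.6] [15 11 58]
side ga pred [212.2 186.3] n 122 mean [209.2 185. ]
side gb pred [249.1 168.2] n 44 mean [248.5 169.3]
side garlic pred [238.8 179.8] meas [240.1 181.1] [ 17  14 104]
```

The sway is about half of what it was, and the pan height confirms the bail is home: resting on the latch would put it about 27 mm higher. Wait a few more seconds.

Emit:
{"api": "apply_moves", "payload": {
  "series": [
    [[0,0,0],[0,0,0],0.6],
    [[0,0,0],[0,0,0],0.6],
    [[0,0,0],[0,0,0],0.6],
    [[0,0,0],[0,0,0],0.6],
    [[0,0,0],[0,0,0],0.6],
    [[0,0,0],[0,0,0],0.6],
    [[0,0,0],[0,0,0],0.6],
    [[0,0,0],[0,0,0],0.6],
    [[0,0,0],[0,0,0],0.6],
    [[0,0,0],[0,0,0],0.6],
    [[0,0,0],[0,0,0],0.6],
    [[0,0,0],[0,0,0],0.6],
    [[0,0,0],[0,0,0],0.6],
    [[0,0,0],[0,0,0],0.6],
    [[0,0,0],[0,0,0],0.6],
    [[0,0,0],[0,0,0],0.6],
    [[0,0,0],[0,0,0],0.6],
    [[0,0,0],[0,0,0],0.6],
    [[0,0,0],[0,0,0],0.6],
    [[0,0,0],[0,0,0],0.6]
  ]
}}

```text
clock: 27.6
tcp_pos: [0.3575, 0.2205, 0.1963]
orientation: [0.488, 0.873, 0.001, -0.002]
ft_force: [0.3, -0.6, 0.5]
opening: 0.398
finger_force: 0.0
```

Emit:
{"api": "apply_moves", "payload": {
  "series": [
    [[0,0,0],[0,0,0],0.6],
    [[0,0,0],[0,0,0],0.6],
    [[0,0,0],[0,0,0],0.6],
    [[0,0,0],[0,0,0],0.6],
    [[0,0,0],[0,0,0],0.6],
    [[0,0,0],[0,0,0],0.6],
    [[0,0,0],[0,0,0],0.6],
    [[0,0,0],[0,0,0],0.6],
    [[0,0,0],[0,0,0],0.6],
    [[0,0,0],[0,0,0],0.6],
    [[0,0,0],[0,0,0],0.6],
    [[0,0,0],[0,0,0],0.6],
    [[0,0,0],[0,0,0],0.6],
    [[0,0,0],[0,0,0],0.6],
    [[0,0,0],[0,0,0],0.6],
    [[0,0,0],[0,0,0],0.6],
    [[0,0,0],[0,0,0],0.6],
    [[0,0,0],[0,0,0],0.6],
    [[0,0,0],[0,0,0],0.6],
    [[0,0,0],[0,0,0],0.6]
  ]
}}

```text
clock: 29.6
tcp_pos: [0.3575, 0.2205, 0.1963]
orientation: [0.488, 0.873, 0.001, -0.002]
ft_force: [1.0, -0.7, -0.2]
opening: 0.396
finger_force: 0.0
```

Emit:
{"api": "apply_moves", "payload": {
  "series": [
    [[0,0,0],[0,0,0],0.6],
    [[0,0,0],[0,0,0],0.6],
    [[0,0,0],[0,0,0],0.6],
    [[0,0,0],[0,0,0],0.6],
    [[0,0,0],[0,0,0],0.6],
    [[0,0,0],[0,0,0],0.6],
    [[0,0,0],[0,0,0],0.6],
    [[0,0,0],[0,0,0],0.6],
    [[0,0,0],[0,0,0],0.6],
    [[0,0,0],[0,0,0],0.6],
    [[0,0,0],[0,0,0],0.6],
    [[0,0,0],[0,0,0],0.6],
    [[0,0,0],[0,0,0],0.6],
    [[0,0,0],[0,0,0],0.6],
    [[0,0,0],[0,0,0],0.6],
    [[0,0,0],[0,0,0],0.6],
    [[0,0,0],[0,0,0],0.6],
    [[0,0,0],[0,0,0],0.6],
    [[0,0,0],[0,0,0],0.6],
    [[0,0,0],[0,0,0],0.6]
  ]
}}

```text
clock: 31.6
tcp_pos: [0.3575, 0.2205, 0.1963]
orientation: [0.488, 0.873, 0.001, -0.002]
ft_force: [0.6, 0.2, -0.2]
opening: 0.398
finger_force: 0.0
```

Emit:
{"api": "apply_moves", "payload": {
  "series": [
    [[0,0,0],[0,0,0],0.6],
    [[0,0,0],[0,0,0],0.6],
    [[0,0,0],[0,0,0],0.6],
    [[0,0,0],[0,0,0],0.6],
    [[0,0,0],[0,0,0],0.6],
    [[0,0,0],[0,0,0],0.6],
    [[0,0,0],[0,0,0],0.6],
    [[0,0,0],[0,0,0],0.6],
    [[0,0,0],[0,0,0],0.6],
    [[0,0,0],[0,0,0],0.6],
    [[0,0,0],[0,0,0],0.6],
    [[0,0,0],[0,0,0],0.6],
    [[0,0,0],[0,0,0],0.6],
    [[0,0,0],[0,0,0],0.6],
    [[0,0,0],[0,0,0],0.6],
    [[0,0,0],[0,0,0],0.6],
    [[0,0,0],[0,0,0],0.6],
    [[0,0,0],[0,0,0],0.6],
    [[0,0,0],[0,0,0],0.6],
    [[0,0,0],[0,0,0],0.6]
  ]
}}

```text
clock: 33.6
tcp_pos: [0.3575, 0.2205, 0.1963]
orientation: [0.488, 0.873, 0.001, -0.002]
ft_force: [-0.2, 0.2, 0.4]
opening: 0.401
finger_force: 0.0
```

```bash
python3 st.py 2>/dev/null
```

```text
33.6 [0.35749406 0.22052041 0.19629316] [-0.21939302  0.16982845  0.44151162] 0.4009644136137542
scene 191 201 noise [0.48, 0.48, 0.47, 0.43, 0.51, 0.58, 0.56] [[0.0, 0.48], [0.01, 0.5], [0.0, 0.5], [0.03, 0.52]]
side 231 183 noise [0.22, 0.24, 0.22, 0.2, 0.16, 0.21, 0.26] [[-0.0, 0.5], [-0.0, 0.49], [-0.0, 0.49], [-0.0, 0.5]]
scene ga pred [181.6 209.3] n 94 mean [181.  211.6]
scene gb pred [200.  182.6] n 30 mean [198.3 184.5]
scene garlic pred [195.6 196.9] meas [196.5 198.4] [14 11 57]
side ga pred [212.2 186.3] n 123 mean [209.3 185.1]
side gb pred [249.1 168.2] n 44 mean [248.6 169.4]
side garlic pred [238.8 179.8] meas [240.1 181.3] [ 17  15 102]
```

The pan is still, so I'm handing the job in.

```bash
python3 -c "
from bench import arm
print(arm.job_done())"
```

```text
the job is handed in; nothing more can be done
None
```

The loaded pan, with the garlic in it, hangs free and still in the scale's hook, and the job was handed in at about 34 s; the bail's seating and the scale staying within its last mark were judged from wrist force and pan height, and the shut latch was not seen directly.

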